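# Rock-test a plugged base block with a straightedge and press the plug flush

### The job

Lay the straightedge lengthwise along the middle of the base block, across the proud wooden plug, and let go of it; press down gently on its left end and then on its right end (left and right as the robot sees them) to feel that it rocks on the plug. Then press on the middle of the straightedge until the plug is flush, prove it by pressing the left end and then the right end again, for about half a second each, without any rocking, and leave the straightedge lying there. Never press the straightedge onto the block with more than about 30 N, and leave the bottle, cup and offcut alone.

Things in the scene. Friction and masses are not known exactly. Their poses are not given: they have to be found in the camera images.
- board: Fixed wooden tray, 166 x 342 mm, 26 mm high, holding an immovable plywood block. Origin: tray centre at bench height; x away from the robot, y along the length to its left, z up; yaw up to 0.3 rad. The block's flat top, 130 (x) x 300 mm (y), is centred on the tray. Its height differs every time and is not reported: 36 to 56 mm above the bench, to be found by touch.
- plug_axis (a point): Point on the plug's axis, 26 mm above the bench (not the plug's height). Round dark-wood plug, 26 mm across, at the centre of the block's top, 3.5 to 6 mm proud of it. Tight fit: 6 N starts it, about 7 N pushes it at 10 mm/s; it stays where left and stops 0.5 mm below the face. Once flush, the straightedge's middle bears rigidly on the block: force rises steeply, 11 to 20 N is enough.
- left_rim (a point): Middle of the tray's left end, on its rim, 26 mm above the bench, 162 mm from the plug's axis; it shows which way is left. Over the proud plug, under 1 N on an end tips the straightedge until that end meets the block, where it bears rigidly; 5 to 12 N is a good test press. Pressing near the tip does not push the plug in.
- edge: Loose aluminium straightedge, 0.2 to 0.3 kg. Flat foot 260 (x) x 36 (y) x 6 mm; on its middle an upright rib to grip, 110 mm long (x), 14 mm thick (y), top 28 mm above the underside. Origin: centre of the underside, x lengthwise, z up. Same either way round. Test-press the bare foot within about 30 mm of its tip; press the middle on the rib's top.
- glue: Bystander: white bottle, 52 mm across, 130 mm high, origin at the centre of its base.
- offcut: Bystander: light wood offcut, 120 x 50 x 22 mm, origin at the centre of its underside.
- cup: Bystander: white cup, 76 mm across, 90 mm high, origin at the centre of its base.

How it is judged:
On the way, in this order (a step that is already met when the one before it is completed fails the run):
1. the straightedge lies along the block across the plug, let go (x of edge in the frame of board between -0.025 and 0.025 m and y of edge in the frame of board between -0.025 and 0.025 m and z of edge in the frame of board between 0.03 and 0.07 m and angle between the x axis of edge and the y axis of board, either way round below 0.15 rad and contact force between edge and board above 0.5 N and contact force between the fingers and edge below 0.1 N), for 0.2 s.
2. its left end is pressed down and it rocks to the left (y of the grasp point in the frame of board above 0.07 m and contact force between the fingers and edge between 3 and 40 N and contact force between edge and board above 5 N and angle between edge's own z axis and vertical above 0.013 rad), for 0.2 s.
3. its right end is pressed down and it rocks to the right (y of the grasp point in the frame of board below -0.07 m and contact force between the fingers and edge between 3 and 40 N and contact force between edge and board above 5 N and angle between edge's own z axis and vertical above 0.013 rad), for 0.2 s.
4. after the plug is pressed in, the left end is pressed and it stays level (y of the grasp point in the frame of board above 0.07 m and contact force between the fingers and edge between 3 and 40 N and contact force between edge and board above 5 N and angle between edge's own z axis and vertical below 0.008 rad), for 0.3 s.
5. the right end is pressed and it stays level (y of the grasp point in the frame of board below -0.07 m and contact force between the fingers and edge between 3 and 40 N and contact force between edge and board above 5 N and angle between edge's own z axis and vertical below 0.008 rad), for 0.3 s.
At the end, for the whole second after the job is handed in: The straightedge lies released and at rest on the block, level within 0.008 rad, its centre within 25 mm of the block's and aligned within 0.15 rad with its length, after rocking by over 0.013 rad in the first two end presses and under 0.008 rad in the second two (x of edge in the frame of board between -0.025 and 0.025 m and y of edge in the frame of board between -0.025 and 0.025 m and z of edge in the frame of board between 0.03 and 0.07 m and angle between the x axis of edge and the y axis of board, either way round below 0.15 rad and contact force between edge and board above 0.5 N and angle between edge's own z axis and vertical below 0.008 rad and linear speed of edge below 0.01 m/s); the robot touches nothing.
It fails at once if the straightedge is pressed on the block with more than 40 N (contact force between edge and board above 40 N).
It fails at once if the glue is moved by more than 20 mm (distance of glue from where it was at the start of the episode above 0.02 m).
It fails at once if the offcut is moved by more than 20 mm (distance of offcut from where it was at the start of the episode above 0.02 m).
It fails at once if the cup is moved by more than 20 mm (distance of cup from where it was at the start of the episode above 0.02 m).
It also fails if it takes over 72 s, if anything falls off the work surface, if the arm or the gripper's body presses on something with over 40 N, if the wrist force passes 120 N, or if a joint passes its speed limit or range.

### The arm

A 6-joint arm with a two-finger parallel gripper is mounted at the origin on the work surface. World frame = base frame: x ahead of the robot, y to its left, z up, the work surface at z = 0. Lengths are in m, angles in rad, forces in N, time in s.
With the tool pointing down it reaches from about 0.35 to 0.975 m from the base axis. Payload 7.1 kg.
Tool frame: the origin (TCP) lies midway between the tips of the shut fingers; the grasp point (between the pads) lies 19 mm behind it (env.grip_depth is the distance from the TCP to the grasp point, in m); z points along the fingers, y is the direction in which the jaws open and shut (so a half turn about z gives the same grasp; the last joint's range is limited). The gripper opens to 88 mm and grips with 3 to 60 N. Pads are 20 mm wide; open, the fingers measure 115 mm over their backs; the gripper's body (75 mm by 178 mm) begins 61 mm behind the grasp point.
Start: joints at [-1.273, 0.423, 1.63, -0, 1.089, -0.019], TCP at [0.195, -0.594, 0.223] pointing down, gripper open.
Joint ranges: [-3, 3], [-0.9, 2.11], [0.09, 2.58], [-1.31, 4.45], [0.11, 2.69], [-2.54, 2.54]. Speed limits (rad/s): [2.39, 2.39, 3.01, 3.14, 3.14, 3.14].

### API

Orientations are given as a unit quaternion [w, x, y, z].
In Python, from workcell import env gives the robot as it stands.
- The arm moves only by the tool carry_out, never from a script. Its argument "motion" is a list of rows, each an object of numbers: "claw": the closure, from 0 (fully open) to 1 (shut); "x", "y", "z": the shift along the tool's x, y, z in mm; "twist": the turn about the tool's z in rad. A call has 1 to 20 rows; each row shifts and turns the commanded pose from where the row before left it, along the tool's axes as they then stand; what a row does not reach is not made up. A row lasts 1/8 s, in which the tool goes at most 62.5 mm and 10.7 degrees, less where a joint would pass 70% of its speed; a pose out of reach is approached as far as the arm can. A call with a gripper value outside its range is refused whole. The fingers move at their own pace and stop on an object; the grip force is fixed at half the most. Time passes only in rows, so rows that do not move let the fingers close. It gives the time, the measured TCP pose, the force and the opening at its end, in the units of the state.
- env.observe(): the state, without advancing time (a new reading comes with each control period).
- env.snapshot(name): name is "side" or "top" or "wrist"; returns a dict with "image" (480x640x3 uint8, red, green, blue), "vfov" (degrees; the focal length in pixels is half the picture's height over the tangent of half this angle, whatever the lens; pixels are square), "cx", "cy" (the principal point, pixels), "extrinsics" (4x4, takes a point from world to camera coordinates). Camera axes: x right, y down, z forward; pixel columns grow to the right and rows downward; lengths in m; the calibration is good to about 2 mm. The wrist camera is an equidistant fisheye: a pixel r from the principal point sees the ray r / f radians off the axis. A picture is of the moment at which its call begins. There is no depth.
- env.finish_job(): hands the job in, once; it reports no verdict.
The state is a dict: "t": time; "joint_positions": joint angles; "qvel": joint speeds; "tau": joint torques, N m; "tool_pos": TCP position; "orientation": TCP orientation; "wrist_force": force on the tool from outside, world axes, zero at the start; "torque": the same for the moment, N m; "gripper_width": finger opening in m.
Only numpy, scipy, OpenCV 4.12 (cv2) and the standard library are available. Lean on these libraries where they do the work, as an engineer would, in place of code of your own. Each camera call takes 0.05 s, during which the arm holds its last target.

## Working session

There is one attempt and no reset: what is moved stays moved. The work goes in short steps, Python scripts to look and compute and a tool call to move; the robot and the scene stay as the last step left them, time stands still between calls to the robot, and variables do not carry over. Pictures are saved under pics/ and viewed, and the job is handed in when it is done.

Besides the shell and the picture viewer there is one more tool, called after ">>>" by a JSON object that holds its "op" and its "data", one argument or row to a line. carry_out: Moves the arm, as the interface text tells. Its arguments: {"type":"object","properties":{"motion":{"type":"array"}},"required":["motion"]}

```bash
mkdir -p pics; ls
python3 - <<'E'
from workcell import env
import cv2,numpy as np
s=env.observe(); print({k:np.round(v,3) for k,v in s.items()})
for n in["top","side","wrist"]:
    d=env.snapshot(n); cv2.imwrite(f"pics/{n}0.png",d["image"][:,:,::-1]); print(n,d["vfov"],d["cx"],d["cy"],np.round(d["extrinsics"],3).tolist())
E
```

```text
pics
{'t': np.float64(0.0), 'joint_positions': array([-1.273,  0.424,  1.631, -0.   ,  1.089, -0.019]), 'qvel': array([-0.001,  0.   ,  0.   ,  0.001, -0.002, -0.001]), 'tau': array([ 3.0000e-03, -5.4463e+01, -2.7366e+01,  6.5000e-02,  2.3000e-02,
       -0.0000e+00]), 'tool_pos': array([ 0.195, -0.593,  0.222]), 'orientation': array([-0.001,  0.987,  0.158, -0.   ]), 'wrist_force': array([-0.288, -0.13 , -0.867]), 'torque': array([ 0.002, -0.014, -0.024]), 'gripper_width': np.float64(0.088)}
top 54.406525304637974 321.80872580157103 236.97244861010986 [[0.026, -1.0, 0.012, 0.014], [-0.995, -0.027, -0.096, 0.602], [0.096, -0.01, -0.995, 1.073], [0.0, 0.0, 0.0, 1.0]]
side 57.73882599034802 316.4415795541037 234.0014255199906 [[0.903, -0.43, -0.017, -0.524], [-0.271, -0.54, -0.797, 0.229], [0.333, 0.724, -0.604, 0.653], [0.0, 0.0, 0.0, 1.0]]
wrist 65.70646984690485 320.95415200011354 235.99255672545783 [[0.312, -0.95, -0.001, -0.626], [-0.909, -0.298, 0.292, -0.036], [-0.278, -0.091, -0.956, 0.391], [0.0, 0.0, 0.0, 1.0]]
```

View pics/top0.png

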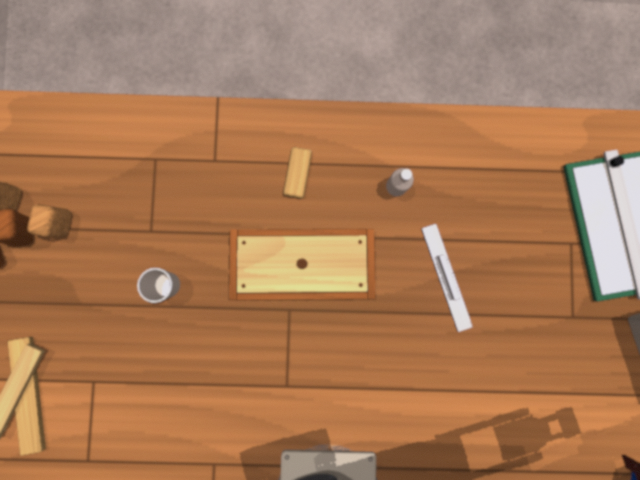

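View pics/side0.png

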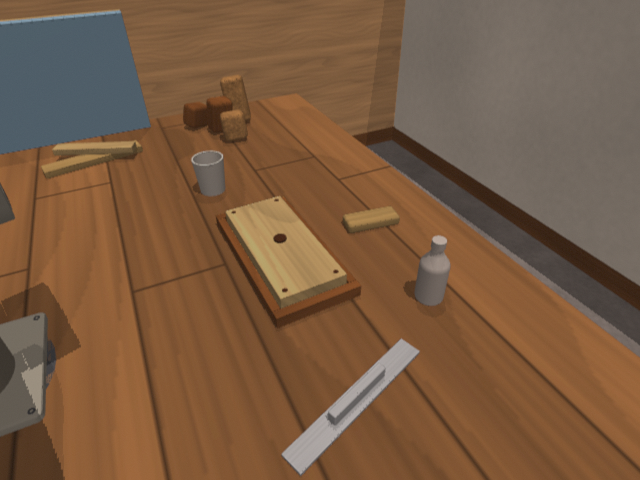

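The top view shows the block and plug at about (302,264) and the straightedge running from (431,227) to (464,329). The glue is near (400,182), the cup near (157,286) and the offcut near (298,173). The side view shows the same layout, with the plug at (280,238).

```bash
cat > h.py <<'E'
from workcell import env
import cv2,numpy as np
def ray(d,p):
    f=240/np.tan(np.radians(d["vfov"]/2)); E=d["extrinsics"]
    v=np.array([(p[0]-d["cx"])/f,(p[1]-d["cy"])/f,1]); R=E[:3,:3]
    return -R.T@E[:3,3], R.T@v
def onz(d,p,z):
    c,v=ray(d,p); return c+v*(z-c[2])/v[2]
def tri(d1,p1,d2,p2):
    c1,v1=ray(d1,p1);c2,v2=ray(d2,p2)
    s=np.linalg.lstsq(np.c_[v1,-v2],c2-c1,rcond=None)[0]
    a=c1+v1*s[0];b=c2+v2*s[1];return (a+b)/2,np.linalg.norm(a-b)
def blob(m,roi):
    x0,y0,x1,y1=roi;mm=np.zeros_like(m);mm[y0:y1,x0:x1]=m[y0:y1,x0:x1]
    c=max(cv2.findContours(mm,cv2.RETR_EXTERNAL,cv2.CHAIN_APPROX_NONE)[0],key=cv2.contourArea)
    return c
def cen(c):
    M=cv2.moments(c);return np.array([M['m10']/M['m00'],M['m01']/M['m00']])
E
python3 - <<'E'
from h import *
T=env.snapshot("top");S=env.snapshot("side")
hT=cv2.cvtColor(T["image"],cv2.COLOR_RGB2HSV);hS=cv2.cvtColor(S["image"],cv2.COLOR_RGB2HSV)
def plug(h,roi): return cen(blob((h[...,2]<125).astype('u1')*255,roi))
pT=plug(hT,(290,252,314,276));pS=plug(hS,(268,228,292,248))
print("plug",pT,pS,tri(T,pT,S,pS))
# edge
m=((hT[...,1]<60)&(hT[...,2]>100)).astype('u1')*255
m=cv2.morphologyEx(m,cv2.MORPH_CLOSE,np.ones((5,5)))
c=blob(m,(415,215,480,340));r=cv2.minAreaRect(c);print("edge",r,cv2.contourArea(c))
b=cv2.boxPoints(r);w=np.array([onz(T,q,.006) for q in b]);print(w.round(4));print("c",w.mean(0))
m=((hS[...,1]<60)&(hS[...,2]>80)).astype('u1')*255
# board outer red-brown in top
yel=((hT[...,0]>18)&(hT[...,2]>120)&(hT[...,1]>60)).astype('u1')*255
c=blob(cv2.morphologyEx(yel,cv2.MORPH_CLOSE,np.ones((9,9))),(225,225,380,305));r=cv2.minAreaRect(c);print("block",r)
for z in(.04,.05):
  w=np.array([onz(T,q,z) for q in cv2.boxPoints(r)]);print(z,w.round(4).tolist(),w.mean(0),np.linalg.norm(w[0]-w[1]),np.linalg.norm(w[1]-w[2]))
print(hT[264,[228,231,233,235,240,302,366,369,371,373,376]].tolist())
for n,roi in(("T",(T,205,410,250,500,345)),("S",(S,0,270,320,430,470))):pass
big=cv2.resize(T["image"][215:345,220:480],None,fx=3,fy=3,interpolation=cv2.INTER_CUBIC);cv2.imwrite("pics/topz.png",big[:,:,::-1])
E
```

```text
plug [301.5        263.31439394] [279.60531697 237.97137014] (array([0.53734955, 0.07565856, 0.04383061]), np.float64(0.0011222616486236032))
edge ((446.6411437988281, 277.4154968261719), (110.17920684814453, 16.362993240356445), 70.39591217041016) 1658.5
[[ 0.6317 -0.2083  0.006 ]
 [ 0.6461 -0.2456  0.006 ]
 [ 0.4002 -0.3343  0.006 ]
 [ 0.3864 -0.2976  0.006 ]]
c [ 0.51609855 -0.27143943  0.006     ]
block ((301.75445556640625, 263.71661376953125), (55.768898010253906, 130.0226593017578), 89.454345703125)
0.04 [[0.5965, 0.2289, 0.04], [0.6077, -0.0743, 0.04], [0.4782, -0.0777, 0.04], [0.4676, 0.2221, 0.04]] [0.53749513 0.07472937 0.04      ] 0.30340308281087996 0.12959698240544876
0.05 [[0.5956, 0.2272, 0.05], [0.6067, -0.0732, 0.05], [0.4783, -0.0766, 0.05], [0.4678, 0.2204, 0.05]] [0.53711339 0.07441758 0.05      ] 0.30060760378159096 0.12840290868933096
[[13, 158, 147], [12, 175, 165], [12, 171, 174], [12, 168, 165], [18, 116, 224], [12, 158, 105], [16, 124, 181], [12, 170, 169], [12, 173, 174], [12, 174, 169], [13, 151, 159]]
```

View pics/topz.png

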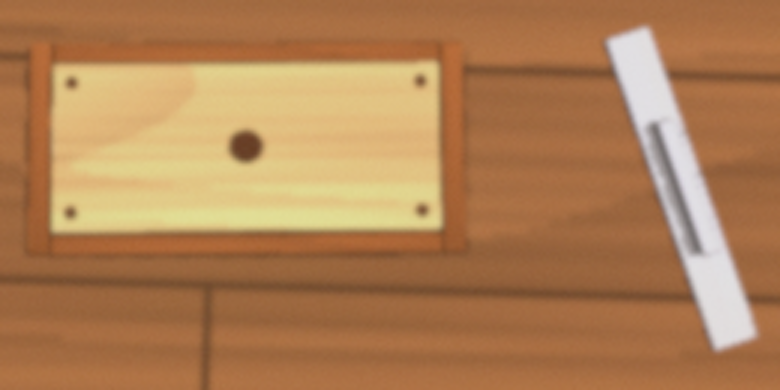

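The plug is at (0.537, 0.0755) with its top roughly 44 mm up, and the board yaw is about 0.036. The straightedge centre is at (0.516, -0.271), lying at 0.347 rad. I'll go above it first.

```bash
cat >> h.py <<'E'
from scipy.spatial.transform import Rotation as Ro
def togo(tx,ty,tz,yaw=None):
    s=env.observe();w,x,y,z=s["orientation"];R=Ro.from_quat([x,y,z,w]).as_matrix()
    cur=np.arctan2(R[1,0],R[0,0])
    d=np.array([tx,ty,tz])-s["tool_pos"]
    print("t",round(float(s["t"]),2),"pos",s["tool_pos"].round(4),"yaw",cur.round(4),"tilt",R[:,2].round(4),"F",s["wrist_force"].round(2),"M",s["torque"].round(2),"w",round(float(s["gripper_width"]),4))
    tw=0
    if yaw is not None: tw=-(yaw-cur);cur=yaw
    c,n=np.cos(cur),np.sin(cur)
    print("twist first",round(tw,3),"then x,y,z mm",(1000*np.array([d[0]*c+d[1]*n,d[0]*n-d[1]*c,-d[2]])).round(1))
E
python3 -c "
from h import *
togo(.516,-.2714,.10,.347)"
```

```text
t 0.25 pos [ 0.1946 -0.5936  0.2223] yaw 0.3168 tilt [-2.e-04  7.e-04 -1.e+00] F [-0.09 -0.25 -0.12] M [ 0.04 -0.   -0.03] w 0.0875
twist first -0.03 then x,y,z mm [ 411.8 -193.7  122.3]
```

>>> {"op": "carry_out", "data": {
  "motion": [
    {"claw": 0,"twist": -0.03},
    {"claw": 0,"x": 41.2,"y": -19.4,"z": 12},
    {"claw": 0,"x": 41.2,"y": -19.4,"z": 12},
    {"claw": 0,"x": 41.2,"y": -19.4,"z": 12},
    {"claw": 0,"x": 41.2,"y": -19.4,"z": 12},
    {"claw": 0,"x": 41.2,"y": -19.4,"z": 12},
    {"claw": 0,"x": 41.2,"y": -19.4,"z": 12},
    {"claw": 0,"x": 41.2,"y": -19.4,"z": 12},
    {"claw": 0,"x": 41.2,"y": -19.4,"z": 12},
    {"claw": 0,"x": 41.2,"y": -19.4,"z": 12},
    {"claw": 0,"x": 41.2,"y": -19.4,"z": 12},
    {"claw": 0},
    {"claw": 0},
    {"claw": 0}
  ]
}}

```text
schema error: expected keys claw, x, y, z, twist
```

```bash
python3 -c "
from h import *
togo(.516,-.2714,.009,.347)
d=env.snapshot('wrist');cv2.imwrite('pics/w1.png',d['image'][:,:,::-1])"
```

```text
t 0.25 pos [ 0.1946 -0.5936  0.2223] yaw 0.3168 tilt [-2.e-04  7.e-04 -1.e+00] F [-0.09 -0.25 -0.12] M [ 0.04 -0.   -0.03] w 0.0875
twist first -0.03 then x,y,z mm [ 411.8 -193.7  213.3]
```

View pics/w1.png

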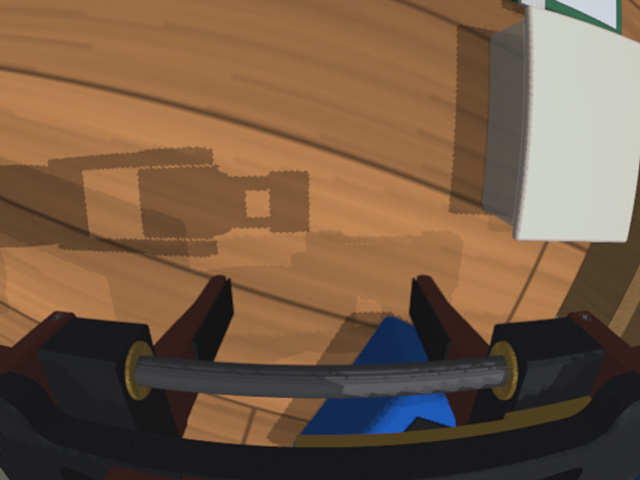

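All five keys are needed in each row, so the arm has not moved. The wrist picture shows only bench between the fingers, plus a blue item near (380,390).

>>> {"op": "carry_out", "data": {
  "motion": [
    {"claw": 0,"x": 0,"y": 0,"z": 0,"twist": -0.03},
    {"claw": 0,"x": 41.2,"y": -19.4,"z": 12,"twist": 0},
    {"claw": 0,"x": 41.2,"y": -19.4,"z": 12,"twist": 0},
    {"claw": 0,"x": 41.2,"y": -19.4,"z": 12,"twist": 0},
    {"claw": 0,"x": 41.2,"y": -19.4,"z": 12,"twist": 0},
    {"claw": 0,"x": 41.2,"y": -19.4,"z": 12,"twist": 0},
    {"claw": 0,"x": 41.2,"y": -19.4,"z": 12,"twist": 0},
    {"claw": 0,"x": 41.2,"y": -19.4,"z": 12,"twist": 0},
    {"claw": 0,"x": 41.2,"y": -19.4,"z": 12,"twist": 0},
    {"claw": 0,"x": 41.2,"y": -19.4,"z": 12,"twist": 0},
    {"claw": 0,"x": 41.2,"y": -19.4,"z": 12,"twist": 0},
    {"claw": 0,"x": 0,"y": 0,"z": 0,"twist": 0},
    {"claw": 0,"x": 0,"y": 0,"z": 0,"twist": 0},
    {"claw": 0,"x": 0,"y": 0,"z": 0,"twist": 0}
  ]
}}

```text
t: 2.05
tool_pos: [0.5157, -0.2724, 0.1031]
orientation: [0.0, 0.985, 0.172, 0.0]
wrist_force: [0.7, -0.0, 0.3]
gripper_width: 0.0879
```

```bash
python3 -c "
from h import *
togo(.516,-.2714,.009,.347)
d=env.snapshot('wrist');cv2.imwrite('pics/w2.png',d['image'][:,:,::-1])"
```

```text
t 2.05 pos [ 0.5157 -0.2724  0.1031] yaw 0.3458 tilt [ 3.e-04 -3.e-04 -1.e+00] F [ 0.66 -0.05  0.26] M [ 0.02 -0.   -0.  ] w 0.0879
twist first -0.001 then x,y,z mm [ 0.6 -0.8 94.1]
```

View pics/w2.png

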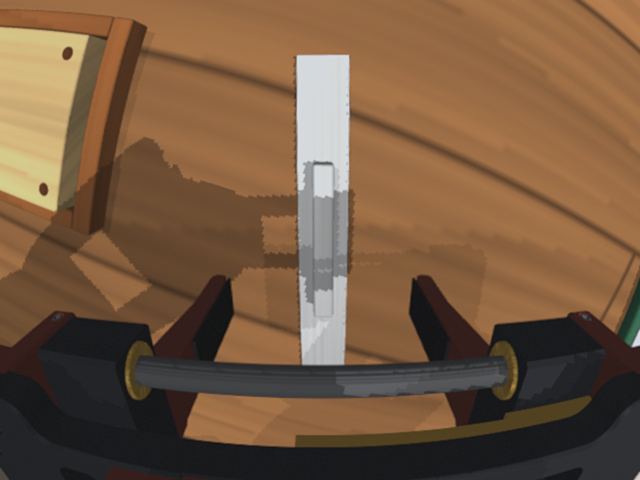

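The rib at about (323,240) is centred between the fingers and parallel to the tool's x axis. Next I lower and grip it.

>>> {"op": "carry_out", "data": {
  "motion": [
    {"claw": 0,"x": 0,"y": -1,"z": 23,"twist": 0},
    {"claw": 0,"x": 0,"y": 0,"z": 23,"twist": 0},
    {"claw": 0,"x": 0,"y": 0,"z": 23,"twist": 0},
    {"claw": 0,"x": 0,"y": 0,"z": 14,"twist": 0},
    {"claw": 0,"x": 0,"y": 0,"z": 10,"twist": 0},
    {"claw": 0,"x": 0,"y": 0,"z": 0,"twist": 0},
    {"claw": 0,"x": 0,"y": 0,"z": 0,"twist": 0},
    {"claw": 1,"x": 0,"y": 0,"z": 0,"twist": 0},
    {"claw": 1,"x": 0,"y": 0,"z": 0,"twist": 0},
    {"claw": 1,"x": 0,"y": 0,"z": 0,"twist": 0},
    {"claw": 1,"x": 0,"y": 0,"z": 0,"twist": 0},
    {"claw": 1,"x": 0,"y": 0,"z": 0,"twist": 0},
    {"claw": 1,"x": 0,"y": 0,"z": 0,"twist": 0},
    {"claw": 1,"x": 0,"y": 0,"z": 0,"twist": 0}
  ]
}}

```text
t: 3.85
tool_pos: [0.5159, -0.2705, 0.0097]
orientation: [-0.0, 0.985, 0.173, -0.0]
wrist_force: [-0.7, 0.0, 0.5]
gripper_width: 0.0209
```

>>> {"op": "carry_out", "data": {
  "motion": [
    {"claw": 1,"x": 0,"y": 0,"z": 0,"twist": 0},
    {"claw": 1,"x": 0,"y": 0,"z": 0,"twist": 0},
    {"claw": 1,"x": 0,"y": 0,"z": 0,"twist": 0},
    {"claw": 1,"x": 0,"y": 0,"z": 0,"twist": 0},
    {"claw": 1,"x": 0,"y": 0,"z": -5,"twist": 0},
    {"claw": 1,"x": 0,"y": 0,"z": -15,"twist": 0},
    {"claw": 1,"x": 0,"y": 0,"z": -25,"twist": 0},
    {"claw": 1,"x": 0,"y": 0,"z": -30,"twist": 0},
    {"claw": 1,"x": 0,"y": 0,"z": -25,"twist": 0},
    {"claw": 1,"x": 0,"y": 0,"z": -10,"twist": 0},
    {"claw": 1,"x": 0,"y": 0,"z": 0,"twist": 0},
    {"claw": 1,"x": 0,"y": 0,"z": 0,"twist": 0}
  ]
}}

```text
t: 5.35
tool_pos: [0.5153, -0.2701, 0.1188]
orientation: [-0.001, 0.985, 0.173, -0.001]
wrist_force: [0.5, 0.7, -2.4]
gripper_width: 0.0137
```

```bash
python3 -c "
from h import *
togo(.537,.0755,.12,1.607)
d=env.snapshot('wrist');cv2.imwrite('pics/w3.png',d['image'][:,:,::-1])
d=env.snapshot('side');cv2.imwrite('pics/s3.png',d['image'][:,:,::-1])"
```

```text
t 5.35 pos [ 0.5153 -0.2701  0.1188] yaw 0.3468 tilt [-1.4e-03  8.0e-04 -1.0e+00] F [ 0.52  0.68 -2.43] M [ 0.04  0.   -0.05] w 0.0137
twist first -1.26 then x,y,z mm [344.5  34.2  -1.2]
```

View pics/s3.png

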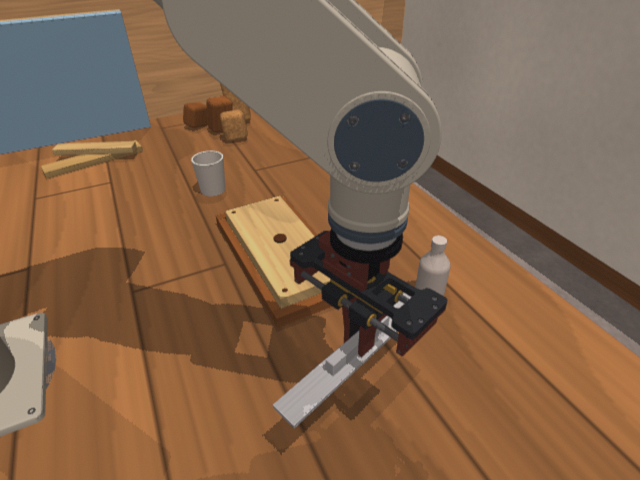

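View pics/w3.png

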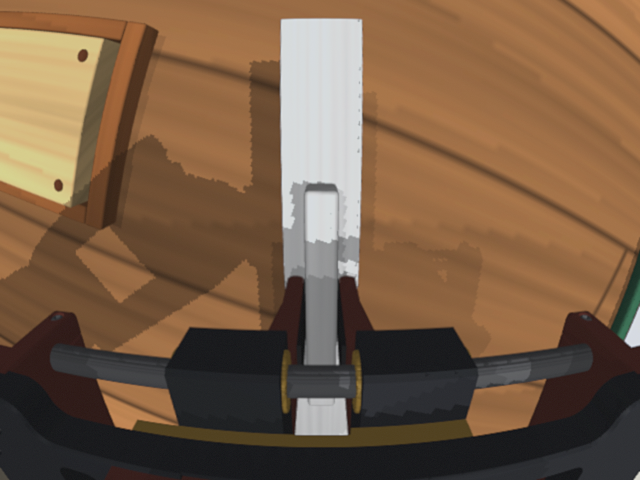

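The straightedge is held level, with the rib centred between the pads near (322,290) in the wrist view. Next I turn it and carry it over.

>>> {"op": "carry_out", "data": {
  "motion": [
    {"claw": 1,"x": 0,"y": 0,"z": 0,"twist": -0.09},
    {"claw": 1,"x": 0,"y": 0,"z": 0,"twist": -0.15},
    {"claw": 1,"x": 0,"y": 0,"z": 0,"twist": -0.17},
    {"claw": 1,"x": 0,"y": 0,"z": 0,"twist": -0.17},
    {"claw": 1,"x": 0,"y": 0,"z": 0,"twist": -0.17},
    {"claw": 1,"x": 0,"y": 0,"z": 0,"twist": -0.17},
    {"claw": 1,"x": 0,"y": 0,"z": 0,"twist": -0.17},
    {"claw": 1,"x": 0,"y": 0,"z": 0,"twist": -0.11},
    {"claw": 1,"x": 0,"y": 0,"z": 0,"twist": -0.06},
    {"claw": 1,"x": 24.5,"y": 4.2,"z": 0,"twist": 0},
    {"claw": 1,"x": 40,"y": 4,"z": 0,"twist": 0},
    {"claw": 1,"x": 40,"y": 4,"z": 0,"twist": 0},
    {"claw": 1,"x": 40,"y": 4,"z": 0,"twist": 0},
    {"claw": 1,"x": 40,"y": 4,"z": 0,"twist": 0},
    {"claw": 1,"x": 40,"y": 4,"z": 0,"twist": 0},
    {"claw": 1,"x": 40,"y": 4,"z": 0,"twist": 0},
    {"claw": 1,"x": 40,"y": 4,"z": 0,"twist": 0},
    {"claw": 1,"x": 30,"y": 4,"z": 0,"twist": 0},
    {"claw": 1,"x": 10,"y": 2,"z": 0,"twist": 0},
    {"claw": 1,"x": 0,"y": 0,"z": 0,"twist": 0}
  ]
}}

```text
t: 7.95
tool_pos: [0.5415, 0.0753, 0.1192]
orientation: [-0.0, 0.694, 0.72, -0.0]
wrist_force: [-0.4, -0.2, -2.0]
gripper_width: 0.0138
```

>>> {"op": "carry_out", "data": {
  "motion": [
    {"claw": 1,"x": 0,"y": 0,"z": 0,"twist": 0},
    {"claw": 1,"x": 0,"y": 0,"z": 0,"twist": 0}
  ]
}}

```text
t: 8.2
tool_pos: [0.5416, 0.0742, 0.1196]
orientation: [-0.0, 0.695, 0.719, -0.0]
wrist_force: [0.3, -0.6, -2.3]
gripper_width: 0.0135
```

```bash
python3 -c "
from h import *
togo(.537,.0755,.065,1.607)
d=env.snapshot('wrist');cv2.imwrite('pics/w4.png',d['image'][:,:,::-1])
d=env.snapshot('top');cv2.imwrite('pics/t4.png',d['image'][:,:,::-1])"
```

```text
t 8.2 pos [0.5416 0.0742 0.1196] yaw 1.6055 tilt [-3.e-04 -1.e-04 -1.e+00] F [ 0.32 -0.64 -2.27] M [-0.03 -0.1  -0.02] w 0.0135
twist first -0.001 then x,y,z mm [ 1.4 -4.5 54.6]
```

View pics/w4.png

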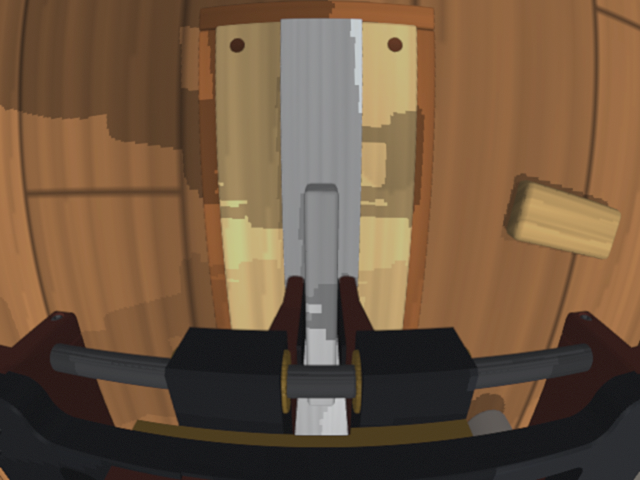

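View pics/t4.png

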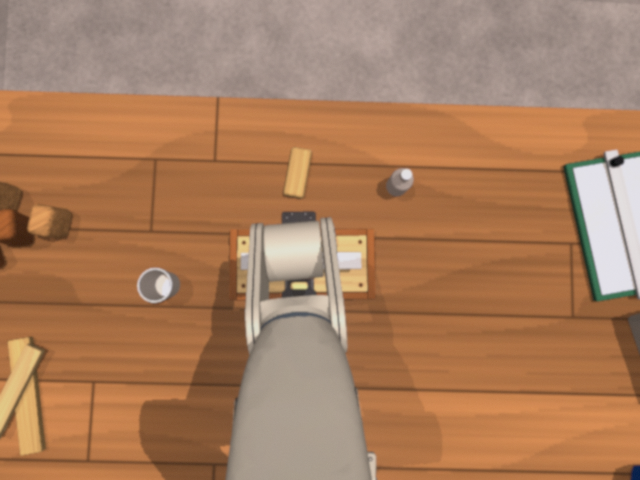

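The straightedge lies along the block, with screws symmetric on either side at (237,45) and (395,45) in the wrist view. I correct by about 4.5 mm and go down.

>>> {"op": "carry_out", "data": {
  "motion": [
    {"claw": 1,"x": 1.4,"y": -4.5,"z": 15,"twist": 0},
    {"claw": 1,"x": 0,"y": 0,"z": 20,"twist": 0},
    {"claw": 1,"x": 0,"y": 0,"z": 12,"twist": 0},
    {"claw": 1,"x": 0,"y": 0,"z": 5,"twist": 0},
    {"claw": 1,"x": 0,"y": 0,"z": 3,"twist": 0},
    {"claw": 1,"x": 0,"y": 0,"z": 0,"twist": 0},
    {"claw": 1,"x": 0,"y": 0,"z": 0,"twist": 0}
  ]
}}

```text
t: 9.18
tool_pos: [0.5375, 0.0765, 0.0651]
orientation: [0.0, 0.694, 0.72, 0.0]
wrist_force: [-0.5, -0.2, -2.4]
gripper_width: 0.0139
```

>>> {"op": "carry_out", "data": {
  "motion": [
    {"claw": 1,"x": 0,"y": 0,"z": 2,"twist": 0},
    {"claw": 1,"x": 0,"y": 0,"z": 2,"twist": 0},
    {"claw": 1,"x": 0,"y": 0,"z": 0,"twist": 0}
  ]
}}

```text
t: 9.55
tool_pos: [0.537, 0.0764, 0.0605]
orientation: [-0.0, 0.694, 0.72, -0.0]
wrist_force: [-0.6, -0.2, -2.1]
gripper_width: 0.0137
```

>>> {"op": "carry_out", "data": {
  "motion": [
    {"claw": 1,"x": 0,"y": 0,"z": 1,"twist": 0},
    {"claw": 1,"x": 0,"y": 0,"z": 0,"twist": 0}
  ]
}}

```text
t: 9.8
tool_pos: [0.5372, 0.0764, 0.0597]
orientation: [-0.0, 0.694, 0.72, 0.0]
wrist_force: [-0.6, -0.5, -2.2]
gripper_width: 0.0136
```

>>> {"op": "carry_out", "data": {
  "motion": [
    {"claw": 1,"x": 0,"y": 0,"z": 1,"twist": 0},
    {"claw": 1,"x": 0,"y": 0,"z": 0,"twist": 0}
  ]
}}

```text
t: 10.05
tool_pos: [0.5372, 0.0764, 0.0589]
orientation: [0.0, 0.694, 0.72, 0.0]
wrist_force: [-1.6, 0.1, 3.0]
gripper_width: 0.0137
```

Contact at a TCP height of about 0.059 puts the plug top near 49 mm. I back off a hair, then open and rise.

>>> {"op": "carry_out", "data": {
  "motion": [
    {"claw": 1,"x": 0,"y": 0,"z": -0.4,"twist": 0},
    {"claw": 1,"x": 0,"y": 0,"z": 0,"twist": 0},
    {"claw": 0.6,"x": 0,"y": 0,"z": 0,"twist": 0},
    {"claw": 0.6,"x": 0,"y": 0,"z": 0,"twist": 0},
    {"claw": 0.6,"x": 0,"y": 0,"z": 0,"twist": 0},
    {"claw": 0.6,"x": 0,"y": 0,"z": 0,"twist": 0},
    {"claw": 0.6,"x": 0,"y": 0,"z": 0,"twist": 0},
    {"claw": 0.6,"x": 0,"y": 0,"z": -10,"twist": 0},
    {"claw": 0.6,"x": 0,"y": 0,"z": -25,"twist": 0},
    {"claw": 0.6,"x": 0,"y": 0,"z": -25,"twist": 0},
    {"claw": 0.6,"x": 0,"y": 0,"z": 0,"twist": 0},
    {"claw": 0.6,"x": 0,"y": 0,"z": 0,"twist": 0}
  ]
}}

```text
t: 11.55
tool_pos: [0.5369, 0.0764, 0.1189]
orientation: [-0.0, 0.694, 0.72, -0.0]
wrist_force: [0.2, -1.1, -0.5]
gripper_width: 0.0352
```

```bash
python3 -c "
from h import *
togo(.533,.1885,.08,1.607)
for n in ('wrist','side'):
  d=env.snapshot(n);cv2.imwrite('pics/%s5.png'%n,d['image'][:,:,::-1])"
```

```text
t 11.55 pos [0.5369 0.0764 0.1189] yaw 1.6068 tilt [-1.e-04 -0.e+00 -1.e+00] F [ 0.2  -1.07 -0.52] M [ 0.02 -0.04 -0.01] w 0.0352
twist first -0.0 then x,y,z mm [112.2   0.2  38.9]
```

View pics/wrist5.png

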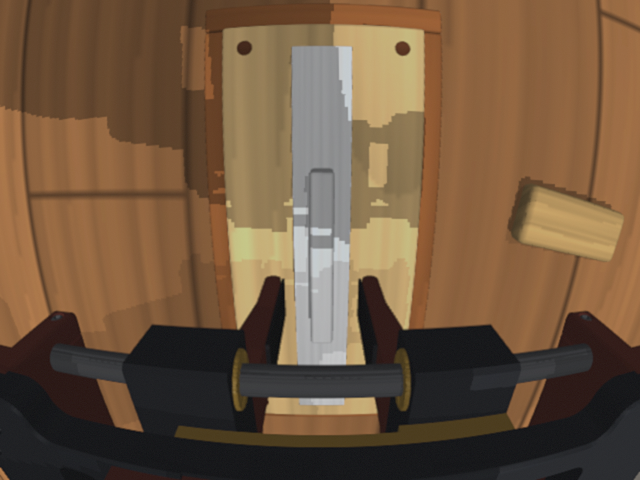

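View pics/side5.png

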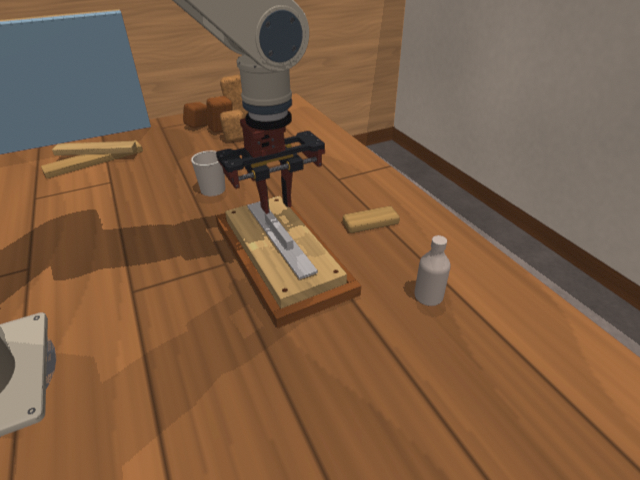

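```bash
python3 -c "
from h import *
S=env.snapshot('side')
cv2.imwrite('pics/s5z.png',cv2.resize(S['image'][190:320,205:365],None,fx=5,fy=4.5,interpolation=2)[:,:,::-1])
for p in [(253,206),(308,272)]: print(onz(S,p,.054))"
```

```text
[0.52284973 0.1938118  0.054     ]
[ 0.5411356  -0.05047515  0.054     ]
```

View pics/s5z.png

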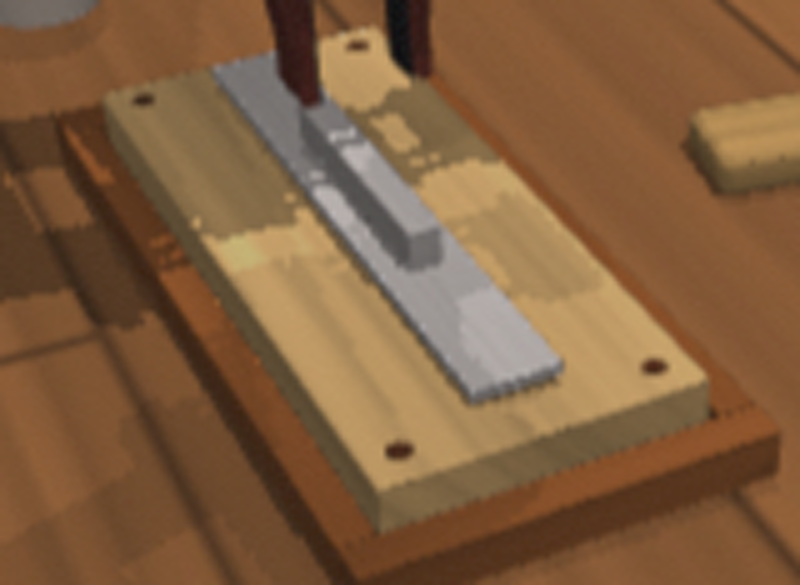

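The straightedge is centred and released; its right tip is at zoomed (518,378). I go to the left end with fingers shut.

>>> {"op": "carry_out", "data": {
  "motion": [
    {"claw": 1,"x": 28,"y": 0,"z": 0,"twist": 0},
    {"claw": 1,"x": 42,"y": 0,"z": 0,"twist": 0},
    {"claw": 1,"x": 42,"y": 0.2,"z": 0,"twist": 0},
    {"claw": 1,"x": 0,"y": 0,"z": 20,"twist": 0},
    {"claw": 1,"x": 0,"y": 0,"z": 20,"twist": 0},
    {"claw": 1,"x": 0,"y": 0,"z": 15,"twist": 0},
    {"claw": 1,"x": 0,"y": 0,"z": 3,"twist": 0},
    {"claw": 1,"x": 0,"y": 0,"z": 0,"twist": 0},
    {"claw": 1,"x": 0,"y": 0,"z": 0,"twist": 0}
  ]
}}

```text
t: 12.82
tool_pos: [0.5338, 0.1884, 0.0617]
orientation: [0.0, 0.694, 0.72, 0.0]
wrist_force: [-1.0, -0.1, 0.5]
gripper_width: 0.0005
```

>>> {"op": "carry_out", "data": {
  "motion": [
    {"claw": 1,"x": 0,"y": 0,"z": 3,"twist": 0},
    {"claw": 1,"x": 0,"y": 0,"z": 2,"twist": 0},
    {"claw": 1,"x": 0,"y": 0,"z": 0,"twist": 0}
  ]
}}

```text
t: 13.2
tool_pos: [0.5332, 0.1883, 0.056]
orientation: [-0.0, 0.694, 0.72, -0.0]
wrist_force: [-0.6, -0.3, 0.1]
gripper_width: 0.0007
```

>>> {"op": "carry_out", "data": {
  "motion": [
    {"claw": 1,"x": 0,"y": 0,"z": 1,"twist": 0},
    {"claw": 1,"x": 0,"y": 0,"z": 1,"twist": 0},
    {"claw": 1,"x": 0,"y": 0,"z": 0,"twist": 0}
  ]
}}

```text
t: 13.58
tool_pos: [0.5333, 0.1884, 0.054]
orientation: [-0.0, 0.694, 0.72, -0.0]
wrist_force: [0.4, 0.4, 0.8]
gripper_width: 0.0004
```

>>> {"op": "carry_out", "data": {
  "motion": [
    {"claw": 1,"x": 0,"y": 0,"z": 1,"twist": 0},
    {"claw": 1,"x": 0,"y": 0,"z": 0,"twist": 0}
  ]
}}

```text
t: 13.82
tool_pos: [0.5333, 0.1884, 0.053]
orientation: [-0.0, 0.694, 0.72, -0.0]
wrist_force: [-0.2, -0.3, 0.1]
gripper_width: 0.0001
```

>>> {"op": "carry_out", "data": {
  "motion": [
    {"claw": 1,"x": 0,"y": 0,"z": 1,"twist": 0},
    {"claw": 1,"x": 0,"y": 0,"z": 0,"twist": 0}
  ]
}}

```text
t: 14.08
tool_pos: [0.5334, 0.1884, 0.052]
orientation: [0.0, 0.694, 0.72, 0.0]
wrist_force: [-0.7, 0.5, -0.1]
gripper_width: 0.0004
```

>>> {"op": "carry_out", "data": {
  "motion": [
    {"claw": 1,"x": 0,"y": 0,"z": 1,"twist": 0},
    {"claw": 1,"x": 0,"y": 0,"z": 0,"twist": 0}
  ]
}}

```text
t: 14.32
tool_pos: [0.5334, 0.1884, 0.0517]
orientation: [0.0, 0.694, 0.72, 0.0]
wrist_force: [-2.3, -1.0, 6.6]
gripper_width: 0.0003
```

>>> {"op": "carry_out", "data": {
  "motion": [
    {"claw": 1,"x": 0,"y": 0,"z": 1,"twist": 0},
    {"claw": 1,"x": 0,"y": 0,"z": 0,"twist": 0}
  ]
}}

```text
t: 14.58
tool_pos: [0.5335, 0.1884, 0.0515]
orientation: [0.0, 0.694, 0.72, 0.0]
wrist_force: [-3.9, -1.1, 15.2]
gripper_width: 0.0002
```

The left end has gone down about 3 mm and bears rigidly: roughly 15 N, at about 8 N/mm. I back off to about 10 N and hold.

>>> {"op": "carry_out", "data": {
  "motion": [
    {"claw": 1,"x": 0,"y": 0,"z": -0.6,"twist": 0},
    {"claw": 1,"x": 0,"y": 0,"z": 0,"twist": 0},
    {"claw": 1,"x": 0,"y": 0,"z": 0,"twist": 0},
    {"claw": 1,"x": 0,"y": 0,"z": 0,"twist": 0}
  ]
}}

```text
t: 15.08
tool_pos: [0.5334, 0.1884, 0.0516]
orientation: [0.0, 0.694, 0.72, 0.0]
wrist_force: [-2.6, -1.0, 10.2]
gripper_width: 0.0004
```

```bash
python3 -c "
from h import *
togo(.541,-.0365,.08,1.607)
S=env.snapshot('side')
cv2.imwrite('pics/s6z.png',cv2.resize(S['image'][190:320,205:365],None,fx=5,fy=4.5,interpolation=2)[:,:,::-1])"
```

```text
t 15.07 pos [0.5334 0.1884 0.0516] yaw 1.6068 tilt [ 4.e-04  1.e-04 -1.e+00] F [-2.61 -0.96 10.2 ] M [-0.23  0.4  -0.  ] w 0.0004
twist first -0.0 then x,y,z mm [-225.    -0.6  -28.4]
```

View pics/s6z.png

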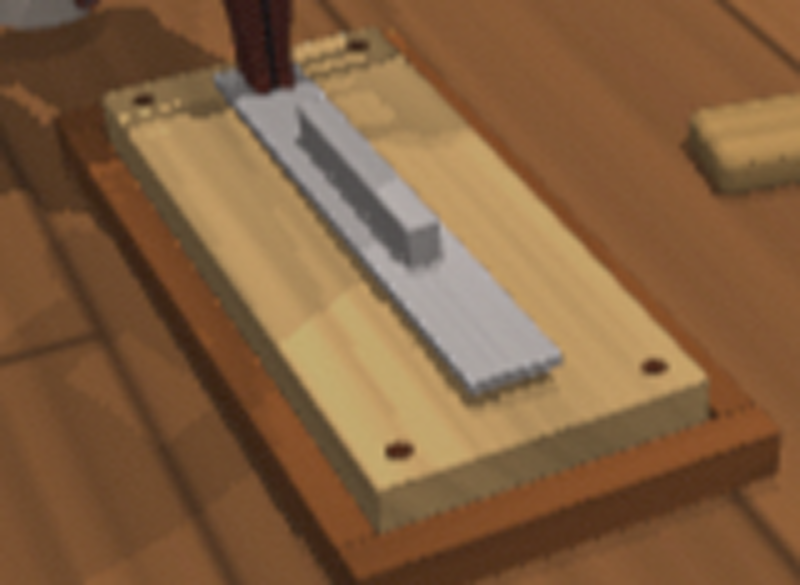

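The right tip at about (515,375) is raised with a gap and shadow below it, so it rocked left. Now the right end.

>>> {"op": "carry_out", "data": {
  "motion": [
    {"claw": 1,"x": 0,"y": 0,"z": -5,"twist": 0},
    {"claw": 1,"x": 0,"y": 0,"z": -20,"twist": 0},
    {"claw": 1,"x": 0,"y": 0,"z": -25,"twist": 0},
    {"claw": 1,"x": -25,"y": -0.6,"z": 0,"twist": 0},
    {"claw": 1,"x": -45,"y": 0,"z": 0,"twist": 0},
    {"claw": 1,"x": -50,"y": 0,"z": 0,"twist": 0},
    {"claw": 1,"x": -50,"y": 0,"z": 0,"twist": 0},
    {"claw": 1,"x": -40,"y": 0,"z": 0,"twist": 0},
    {"claw": 1,"x": -15,"y": 0,"z": 0,"twist": 0},
    {"claw": 1,"x": 0,"y": 0,"z": 10,"twist": 0},
    {"claw": 1,"x": 0,"y": 0,"z": 20,"twist": 0},
    {"claw": 1,"x": 0,"y": 0,"z": 10,"twist": 0},
    {"claw": 1,"x": 0,"y": 0,"z": 0,"twist": 0},
    {"claw": 1,"x": 0,"y": 0,"z": 0,"twist": 0}
  ]
}}

```text
t: 16.88
tool_pos: [0.5411, -0.036, 0.0609]
orientation: [0.0, 0.694, 0.72, 0.0]
wrist_force: [-0.0, 0.7, -0.8]
gripper_width: 0.0002
```

>>> {"op": "carry_out", "data": {
  "motion": [
    {"claw": 1,"x": 0,"y": 0,"z": 4,"twist": 0},
    {"claw": 1,"x": 0,"y": 0,"z": 2,"twist": 0},
    {"claw": 1,"x": 0,"y": 0,"z": 1,"twist": 0},
    {"claw": 1,"x": 0,"y": 0,"z": 0,"twist": 0}
  ]
}}

```text
t: 17.38
tool_pos: [0.5408, -0.0366, 0.0537]
orientation: [0.0, 0.694, 0.72, 0.0]
wrist_force: [-0.1, -0.3, 1.0]
gripper_width: 0.0002
```

>>> {"op": "carry_out", "data": {
  "motion": [
    {"claw": 1,"x": 0,"y": 0,"z": 1,"twist": 0},
    {"claw": 1,"x": 0,"y": 0,"z": 0,"twist": 0}
  ]
}}

```text
t: 17.62
tool_pos: [0.5408, -0.0365, 0.0527]
orientation: [0.0, 0.694, 0.72, -0.0]
wrist_force: [-0.0, 0.1, 0.4]
gripper_width: 0.0008
```

>>> {"op": "carry_out", "data": {
  "motion": [
    {"claw": 1,"x": 0,"y": 0,"z": 1,"twist": 0},
    {"claw": 1,"x": 0,"y": 0,"z": 0,"twist": 0}
  ]
}}

```text
t: 17.88
tool_pos: [0.5409, -0.0366, 0.0518]
orientation: [0.0, 0.694, 0.72, 0.0]
wrist_force: [0.5, -0.2, 2.3]
gripper_width: 0.0004
```

>>> {"op": "carry_out", "data": {
  "motion": [
    {"claw": 1,"x": 0,"y": 0,"z": 0.8,"twist": 0},
    {"claw": 1,"x": 0,"y": 0,"z": 0,"twist": 0}
  ]
}}

```text
t: 18.12
tool_pos: [0.541, -0.0366, 0.0516]
orientation: [0.0, 0.694, 0.72, 0.0]
wrist_force: [-2.8, 0.2, 10.1]
gripper_width: 0.0006
```

>>> {"op": "carry_out", "data": {
  "motion": [
    {"claw": 1,"x": 0,"y": 0,"z": 0,"twist": 0},
    {"claw": 1,"x": 0,"y": 0,"z": 0,"twist": 0},
    {"claw": 1,"x": 0,"y": 0,"z": 0,"twist": 0}
  ]
}}

```text
t: 18.5
tool_pos: [0.541, -0.0365, 0.0516]
orientation: [0.0, 0.694, 0.72, 0.0]
wrist_force: [-3.0, -0.6, 8.8]
gripper_width: 0.0005
```

```bash
python3 -c "
from h import *
togo(.537,.0758,.085,1.607)
S=env.snapshot('side')
cv2.imwrite('pics/s7z.png',cv2.resize(S['image'][190:320,205:365],None,fx=5,fy=4.5,interpolation=2)[:,:,::-1])"
```

```text
t 18.5 pos [ 0.541  -0.0365  0.0516] yaw 1.6069 tilt [ 4.e-04 -1.e-04 -1.e+00] F [-2.96 -0.55  8.83] M [-0.1   0.33  0.02] w 0.0005
twist first -0.0 then x,y,z mm [ 1.124e+02  1.000e-01 -3.340e+01]
```

View pics/s7z.png

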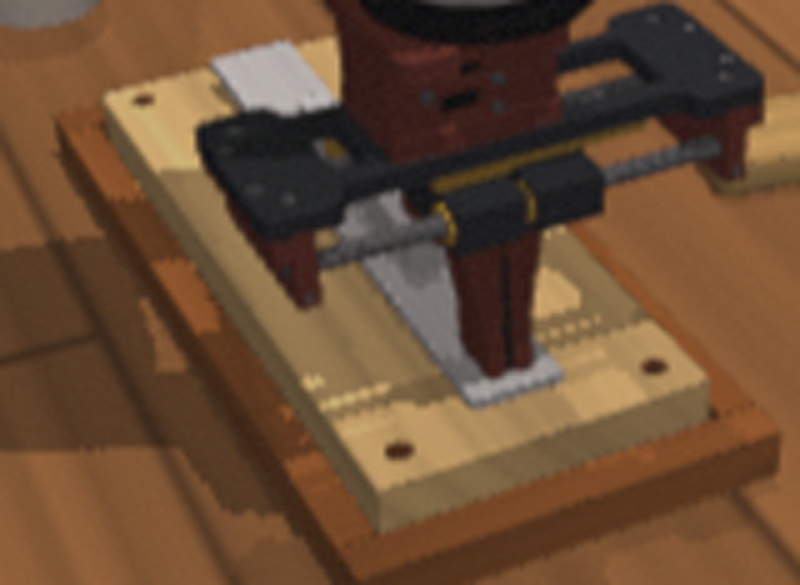

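The right tip is down on the block and the left tip at about (250,60) is up, so it rocked right. Now press the middle on the rib.

>>> {"op": "carry_out", "data": {
  "motion": [
    {"claw": 1,"x": 0,"y": 0,"z": -5,"twist": 0},
    {"claw": 1,"x": 0,"y": 0,"z": -20,"twist": 0},
    {"claw": 1,"x": 0,"y": 0,"z": -20,"twist": 0},
    {"claw": 1,"x": 20,"y": 0,"z": 0,"twist": 0},
    {"claw": 1,"x": 40,"y": 0,"z": 0,"twist": 0},
    {"claw": 1,"x": 37,"y": 0,"z": 0,"twist": 0},
    {"claw": 1,"x": 15,"y": 0,"z": 0,"twist": 0},
    {"claw": 1,"x": 0,"y": 0,"z": 12,"twist": 0},
    {"claw": 1,"x": 0,"y": 0,"z": 4,"twist": 0},
    {"claw": 1,"x": 0,"y": 0,"z": 0,"twist": 0},
    {"claw": 1,"x": 0,"y": 0,"z": 0,"twist": 0}
  ]
}}

```text
t: 19.92
tool_pos: [0.5369, 0.0747, 0.0798]
orientation: [0.0, 0.695, 0.719, -0.0]
wrist_force: [0.2, 0.6, 0.3]
gripper_width: 0.0007
```

>>> {"op": "carry_out", "data": {
  "motion": [
    {"claw": 1,"x": 0,"y": 0,"z": 1,"twist": 0},
    {"claw": 1,"x": 0,"y": 0,"z": 1,"twist": 0},
    {"claw": 1,"x": 0,"y": 0,"z": 0,"twist": 0}
  ]
}}

```text
t: 20.3
tool_pos: [0.5368, 0.0754, 0.0779]
orientation: [0.0, 0.694, 0.72, 0.0]
wrist_force: [0.2, 0.2, 0.4]
gripper_width: 0.0006
```

>>> {"op": "carry_out", "data": {
  "motion": [
    {"claw": 1,"x": 0,"y": 0,"z": 1,"twist": 0},
    {"claw": 1,"x": 0,"y": 0,"z": 1,"twist": 0},
    {"claw": 1,"x": 0,"y": 0,"z": 0,"twist": 0}
  ]
}}

```text
t: 20.68
tool_pos: [0.5369, 0.0755, 0.076]
orientation: [0.0, 0.694, 0.72, 0.0]
wrist_force: [-0.7, -0.1, 4.3]
gripper_width: 0.0007
```

>>> {"op": "carry_out", "data": {
  "motion": [
    {"claw": 1,"x": 0,"y": 0,"z": 0.7,"twist": 0},
    {"claw": 1,"x": 0,"y": 0,"z": 0.7,"twist": 0},
    {"claw": 1,"x": 0,"y": 0,"z": 0,"twist": 0}
  ]
}}

```text
t: 21.05
tool_pos: [0.5369, 0.0754, 0.0745]
orientation: [0.0, 0.694, 0.72, 0.0]
wrist_force: [0.1, 0.6, 4.0]
gripper_width: 0.0003
```

>>> {"op": "carry_out", "data": {
  "motion": [
    {"claw": 1,"x": 0,"y": 0,"z": 0.7,"twist": 0},
    {"claw": 1,"x": 0,"y": 0,"z": 0,"twist": 0}
  ]
}}

```text
t: 21.3
tool_pos: [0.5369, 0.0755, 0.0737]
orientation: [0.0, 0.694, 0.72, 0.0]
wrist_force: [-0.6, 0.0, 2.5]
gripper_width: 0.0004
```

>>> {"op": "carry_out", "data": {
  "motion": [
    {"claw": 1,"x": 0,"y": 0,"z": 0.7,"twist": 0},
    {"claw": 1,"x": 0,"y": 0,"z": 0,"twist": 0}
  ]
}}

```text
t: 21.55
tool_pos: [0.5369, 0.0754, 0.073]
orientation: [0.0, 0.694, 0.72, 0.0]
wrist_force: [0.5, 0.6, 2.8]
gripper_width: 0.0005
```

>>> {"op": "carry_out", "data": {
  "motion": [
    {"claw": 1,"x": 0,"y": 0,"z": 0.7,"twist": 0},
    {"claw": 1,"x": 0,"y": 0,"z": 0,"twist": 0}
  ]
}}

```text
t: 21.8
tool_pos: [0.5369, 0.0755, 0.073]
orientation: [0.0, 0.694, 0.72, 0.0]
wrist_force: [-1.1, -0.1, 9.8]
gripper_width: 0.0002
```

>>> {"op": "carry_out", "data": {
  "motion": [
    {"claw": 1,"x": 0,"y": 0,"z": 0.7,"twist": 0},
    {"claw": 1,"x": 0,"y": 0,"z": 0,"twist": 0},
    {"claw": 1,"x": 0,"y": 0,"z": 0,"twist": 0}
  ]
}}

```text
t: 22.18
tool_pos: [0.5369, 0.0754, 0.0729]
orientation: [0.0, 0.694, 0.72, 0.0]
wrist_force: [-4.0, 0.4, 16.9]
gripper_width: 0.0007
```

The TCP stopped at 0.073 and force rose to 17 N, so the plug is flush. Left end again; I expect contact near 0.051.

>>> {"op": "carry_out", "data": {
  "motion": [
    {"claw": 1,"x": 0,"y": 0,"z": -5,"twist": 0},
    {"claw": 1,"x": 0,"y": 0,"z": -12,"twist": 0},
    {"claw": 1,"x": 25,"y": 0,"z": 0,"twist": 0},
    {"claw": 1,"x": 40,"y": 0,"z": 0,"twist": 0},
    {"claw": 1,"x": 35,"y": 0,"z": 0,"twist": 0},
    {"claw": 1,"x": 12,"y": 0,"z": 0,"twist": 0},
    {"claw": 1,"x": 0,"y": 0,"z": 12,"twist": 0},
    {"claw": 1,"x": 0,"y": 0,"z": 14,"twist": 0},
    {"claw": 1,"x": 0,"y": 0,"z": 5,"twist": 0},
    {"claw": 1,"x": 0,"y": 0,"z": 0,"twist": 0},
    {"claw": 1,"x": 0,"y": 0,"z": 0,"twist": 0}
  ]
}}

```text
t: 23.55
tool_pos: [0.533, 0.187, 0.0577]
orientation: [0.0, 0.694, 0.72, 0.0]
wrist_force: [-0.8, -0.2, -0.1]
gripper_width: 0.0006
```

>>> {"op": "carry_out", "data": {
  "motion": [
    {"claw": 1,"x": 0,"y": 0,"z": 4,"twist": 0},
    {"claw": 1,"x": 0,"y": 0,"z": 2,"twist": 0},
    {"claw": 1,"x": 0,"y": 0,"z": 0,"twist": 0}
  ]
}}

```text
t: 23.92
tool_pos: [0.5327, 0.1874, 0.0516]
orientation: [-0.0, 0.694, 0.72, -0.0]
wrist_force: [-0.3, 0.5, 0.2]
gripper_width: 0.0004
```

>>> {"op": "carry_out", "data": {
  "motion": [
    {"claw": 1,"x": 0,"y": 0,"z": 0.8,"twist": 0},
    {"claw": 1,"x": 0,"y": 0,"z": 0,"twist": 0}
  ]
}}

```text
t: 24.18
tool_pos: [0.5328, 0.1874, 0.051]
orientation: [0.0, 0.694, 0.72, 0.0]
wrist_force: [-0.7, -0.4, 1.3]
gripper_width: 0.0006
```

>>> {"op": "carry_out", "data": {
  "motion": [
    {"claw": 1,"x": 0,"y": 0,"z": 0.6,"twist": 0},
    {"claw": 1,"x": 0,"y": 0,"z": 0,"twist": 0}
  ]
}}

```text
t: 24.42
tool_pos: [0.5329, 0.1874, 0.051]
orientation: [0.0, 0.694, 0.72, 0.0]
wrist_force: [-2.2, -0.6, 8.0]
gripper_width: 0.0007
```

Rigid at 0.051, without any give. I hold it for over half a second, then cross to the right end.

>>> {"op": "carry_out", "data": {
  "motion": [
    {"claw": 1,"x": 0,"y": 0,"z": 0.1,"twist": 0},
    {"claw": 1,"x": 0,"y": 0,"z": 0,"twist": 0},
    {"claw": 1,"x": 0,"y": 0,"z": 0,"twist": 0},
    {"claw": 1,"x": 0,"y": 0,"z": 0,"twist": 0},
    {"claw": 1,"x": 0,"y": 0,"z": 0,"twist": 0},
    {"claw": 1,"x": 0,"y": 0,"z": 0,"twist": 0}
  ]
}}

```text
t: 25.18
tool_pos: [0.5328, 0.1874, 0.0509]
orientation: [0.0, 0.694, 0.72, 0.0]
wrist_force: [-2.5, -0.1, 8.8]
gripper_width: 0.0005
```

```bash
python3 -c "
from h import *
togo(.541,-.0365,.0577,1.607)
S=env.snapshot('side')
cv2.imwrite('pics/s8z.png',cv2.resize(S['image'][190:320,205:365],None,fx=5,fy=4.5,interpolation=2)[:,:,::-1])"
```

```text
t 25.18 pos [0.5328 0.1874 0.0509] yaw 1.6068 tilt [ 3.e-04  2.e-04 -1.e+00] F [-2.51 -0.08  8.79] M [-0.17  0.36 -0.01] w 0.0005
twist first -0.0 then x,y,z mm [-224.1    0.    -6.8]
```

View pics/s8z.png

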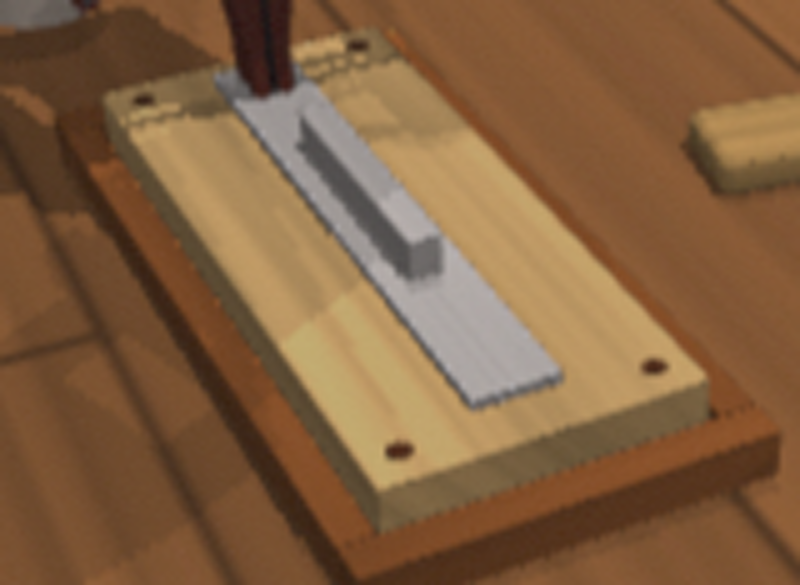

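With the left end pressed, the right tip at about (515,390) lies flat on the block with no gap. Now the right end.

>>> {"op": "carry_out", "data": {
  "motion": [
    {"claw": 1,"x": 0,"y": 0,"z": -5,"twist": 0},
    {"claw": 1,"x": 0,"y": 0,"z": -20,"twist": 0},
    {"claw": 1,"x": 0,"y": 0,"z": -20,"twist": 0},
    {"claw": 1,"x": -24,"y": 0,"z": 0,"twist": 0},
    {"claw": 1,"x": -45,"y": 0,"z": 0,"twist": 0},
    {"claw": 1,"x": -50,"y": 0,"z": 0,"twist": 0},
    {"claw": 1,"x": -50,"y": 0,"z": 0,"twist": 0},
    {"claw": 1,"x": -40,"y": 0,"z": 0,"twist": 0},
    {"claw": 1,"x": -15,"y": 0,"z": 0,"twist": 0},
    {"claw": 1,"x": 0,"y": 0,"z": 10,"twist": 0},
    {"claw": 1,"x": 0,"y": 0,"z": 20,"twist": 0},
    {"claw": 1,"x": 0,"y": 0,"z": 8,"twist": 0},
    {"claw": 1,"x": 0,"y": 0,"z": 0,"twist": 0},
    {"claw": 1,"x": 0,"y": 0,"z": 0,"twist": 0}
  ]
}}

```text
t: 26.98
tool_pos: [0.5411, -0.036, 0.0574]
orientation: [0.0, 0.694, 0.72, 0.0]
wrist_force: [0.3, 0.2, -0.0]
gripper_width: 0.0007
```

>>> {"op": "carry_out", "data": {
  "motion": [
    {"claw": 1,"x": 0,"y": 0,"z": 3,"twist": 0},
    {"claw": 1,"x": 0,"y": 0,"z": 2,"twist": 0},
    {"claw": 1,"x": 0,"y": 0,"z": 0,"twist": 0}
  ]
}}

```text
t: 27.35
tool_pos: [0.5407, -0.0366, 0.0521]
orientation: [-0.0, 0.694, 0.72, -0.0]
wrist_force: [0.9, -0.3, 0.7]
gripper_width: 0.0005
```

>>> {"op": "carry_out", "data": {
  "motion": [
    {"claw": 1,"x": 0,"y": 0,"z": 1,"twist": 0},
    {"claw": 1,"x": 0,"y": 0,"z": 0,"twist": 0}
  ]
}}

```text
t: 27.6
tool_pos: [0.5408, -0.0366, 0.0512]
orientation: [-0.0, 0.694, 0.72, 0.0]
wrist_force: [-0.7, -0.2, 0.7]
gripper_width: 0.0002
```

>>> {"op": "carry_out", "data": {
  "motion": [
    {"claw": 1,"x": 0,"y": 0,"z": 0.8,"twist": 0},
    {"claw": 1,"x": 0,"y": 0,"z": 0,"twist": 0}
  ]
}}

```text
t: 27.85
tool_pos: [0.5409, -0.0366, 0.0509]
orientation: [0.0, 0.694, 0.72, 0.0]
wrist_force: [-2.1, -0.1, 6.5]
gripper_width: 0.0007
```

>>> {"op": "carry_out", "data": {
  "motion": [
    {"claw": 1,"x": 0,"y": 0,"z": 0.2,"twist": 0},
    {"claw": 1,"x": 0,"y": 0,"z": 0,"twist": 0},
    {"claw": 1,"x": 0,"y": 0,"z": 0,"twist": 0},
    {"claw": 1,"x": 0,"y": 0,"z": 0,"twist": 0},
    {"claw": 1,"x": 0,"y": 0,"z": 0,"twist": 0},
    {"claw": 1,"x": 0,"y": 0,"z": 0,"twist": 0}
  ]
}}

```text
t: 28.6
tool_pos: [0.5409, -0.0366, 0.0509]
orientation: [0.0, 0.694, 0.72, 0.0]
wrist_force: [-3.2, 0.0, 9.4]
gripper_width: 0.0003
```

```bash
python3 -c "
from h import *
togo(.541,-.0365,.0577,1.607)
S=env.snapshot('side')
cv2.imwrite('pics/s9z.png',cv2.resize(S['image'][190:320,205:365],None,fx=5,fy=4.5,interpolation=2)[:,:,::-1])"
```

```text
t 28.6 pos [ 0.5409 -0.0366  0.0509] yaw 1.6068 tilt [ 2.e-04 -1.e-04 -1.e+00] F [-3.2   0.04  9.45] M [-0.01  0.39 -0.02] w 0.0003
twist first -0.0 then x,y,z mm [ 0.   0.1 -6.8]
```

View pics/s9z.png

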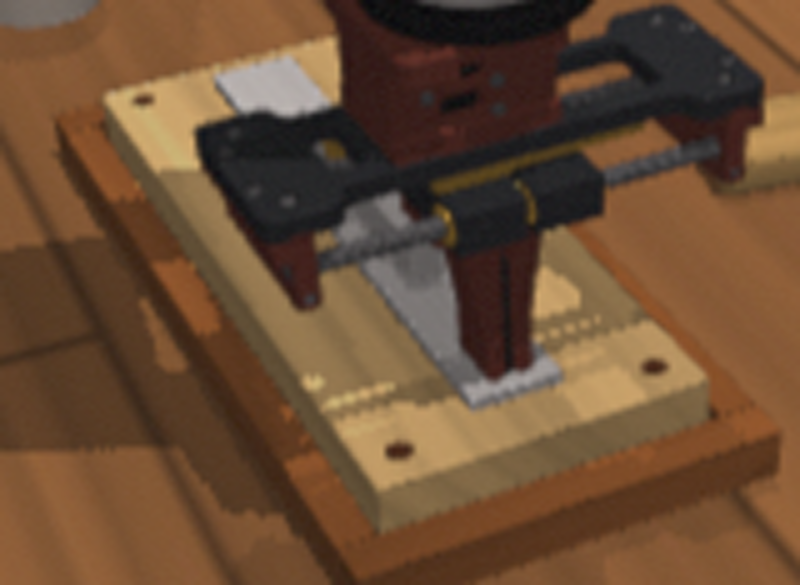

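The left tip at about (255,75) stays flat, so no rocking. I lift away.

>>> {"op": "carry_out", "data": {
  "motion": [
    {"claw": 1,"x": 0,"y": 0,"z": -5,"twist": 0},
    {"claw": 1,"x": 0,"y": 0,"z": -25,"twist": 0},
    {"claw": 1,"x": 0,"y": 0,"z": -40,"twist": 0},
    {"claw": 1,"x": -40,"y": 0,"z": -40,"twist": 0},
    {"claw": 1,"x": -50,"y": 0,"z": -20,"twist": 0},
    {"claw": 1,"x": -50,"y": 0,"z": 0,"twist": 0},
    {"claw": 1,"x": -50,"y": 0,"z": 0,"twist": 0},
    {"claw": 1,"x": -30,"y": 0,"z": 0,"twist": 0},
    {"claw": 1,"x": 0,"y": 0,"z": 0,"twist": 0},
    {"claw": 1,"x": 0,"y": 0,"z": 0,"twist": 0},
    {"claw": 1,"x": 0,"y": 0,"z": 0,"twist": 0}
  ]
}}

```text
t: 30.02
tool_pos: [0.5487, -0.2551, 0.1801]
orientation: [-0.0, 0.694, 0.72, -0.0]
wrist_force: [1.0, -0.0, 0.7]
gripper_width: 0.0007
```

```bash
python3 -c "
from h import *
togo(.541,-.0365,.0577,1.607)
T=env.snapshot('top');cv2.imwrite('pics/t10.png',T['image'][:,:,::-1])
h=cv2.cvtColor(T['image'],cv2.COLOR_RGB2HSV)
m=((h[...,1]<60)&(h[...,2]>100)).astype('u1')*255
c=blob(cv2.morphologyEx(m,cv2.MORPH_CLOSE,np.ones((5,5))),(225,225,380,305));r=cv2.minAreaRect(c)
w=np.array([onz(T,q,.051) for q in cv2.boxPoints(r)]);print(r,w.round(3).tolist(),w.mean(0))"
```

```text
t 30.02 pos [ 0.5487 -0.2551  0.1801] yaw 1.608 tilt [-4.e-04  4.e-04 -1.e+00] F [ 1.01 -0.    0.65] M [-0.   -0.13  0.01] w 0.0007
twist first 0.001 then x,y,z mm [218.8   0.3 122.4]
((300.5, 264.0), (16.0, 113.0), 90.0) [[0.551, 0.208, 0.051], [0.558, -0.052, 0.051], [0.521, -0.053, 0.051], [0.514, 0.206, 0.051]] [0.53600898 0.07731522 0.051     ]
```

View pics/t10.png

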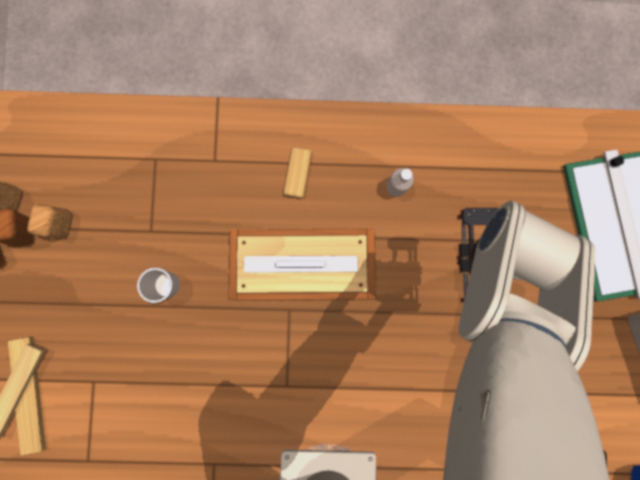

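The straightedge lies centred on the block at about (300,264), within 3 mm of the block's centre. The cup, glue and offcut have not moved and the arm is clear.

```bash
python3 -c "
from workcell import env
print(env.finish_job())"
```

```text
the job is handed in; nothing more can be done
None
```

I did the whole sequence and handed the job in with the robot clock at about 30 s of the 72 s allowed; no verdict was reported.

- **Laying it down:** I gripped the straightedge by its rib and set it along the block across the plug, whose top was about 49 mm above the bench. The final top view puts its centre within about 3 mm of the block's and in line with it.
- **First end presses:** The left end peaked at about 15 N, a little above your suggested 5 to 12 N, then held at about 10 N. The right end held at 9–10 N. Each time the pressed end bore rigidly on the block, and the side view showed the other end raised. I did not measure the tilt angle.
- **Pressing the plug in:** I pressed the middle about 3–4 mm down until it stopped dead, and the force rose to 17 N. That was the highest reading of the run, but I read force only at the end of each move.
- **Second end presses:** The left and right ends took about 9 N each, held for over 0.6 s. Both bore at the same height (0.051 m), and the side view showed the far end flat, so there was no rocking.

In the last picture the straightedge was released, the arm was clear, and the bottle, cup and offcut were where they started. One early move call was refused for missing keys, before anything had moved. No check failed or disagreed, though the cameras had put the plug top at 44 mm, about 5 mm below where I felt it.

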